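# Throw the collared lock lever of the cash box

### The job

The grey steel cash box on the desk has two small levers standing on its lid. Lock the compartment whose lever carries the sliding collar: lift that collar up its lever and, holding it up, push the lever away from the robot, past the blocking teeth, fully to the far end of its gate, then let go so that the collar drops back down. Leave the plain lever without a collar where it is.

Things in the scene. Friction and masses are not known exactly. Their poses are not given: they have to be found in the camera images.
- lock_gate: Steel gate, 130 x 56 x 22 mm, of the collared lever, fixed on the cash box lid (90 mm above the desk). Origin: centre of its underside; z up, x along the slot away from the robot, y along the pivot, which lies 30 mm below the origin. At x = 0 two dark teeth, 12 mm thick, stand 7 to 12.6 mm either side of the slot's middle, tops at z = 60 mm. The plain lever's gate has no teeth, 150 mm aside on y.
- lock_lever (a joint): Angle of the collared lever (rad): 0 upright, negative leaning to the robot, positive away (gate's +x); stops at -0.45 and 0.45; starts at -0.45 to -0.37. 10 mm rod with a 19 mm cap, top 135 mm from the pivot. Takes about 2 N at the collar, stays where left. With the collar down the teeth stop it at about -0.22; beyond 0.23 the collar drops again.
- lock_collar (a joint): Lift of the collar along its lever (m): 0 down, 0.018 at its upper stop. The collar is an aluminium cylinder round the lever, 30 mm in diameter (two thin 32 mm beads), 26 mm tall; its middle lies 93 mm plus the lift from the pivot along the lever. A spring of 2 to 4 N pushes it down. It clears the teeth when lifted 11 mm or more.
- plain_lever (a joint): Angle of the other lever (rad), which has the same rod and cap but no collar; same sense and stops, starts between -0.45 and -0.37. It stays there.

How it is judged:
On the way:
1. the collar is lifted at least 8 mm while its lever is still on the near side of the teeth (value of joint lock_collar above 0.008 m and value of joint lock_lever below 0 rad), for 0.05 s.
At the end, for the whole second after the job is handed in: The collared lever leans away from the robot beyond the teeth, within 0.175 rad (10 degrees) of its far stop, and is at rest; its collar is back down within 5 mm; the plain lever still leans towards the robot by more than 0.25 rad (value of joint lock_lever above 0.275 rad and value of joint lock_collar below 0.005 m and velocity of joint lock_lever between -0.1 and 0.1 rad/s and value of joint plain_lever below -0.25 rad); the robot touches nothing.
It fails at once if the plain lever is pushed out of its place (to less than 0.25 rad of lean towards the robot) (value of joint plain_lever above -0.25 rad).
It also fails if it takes over 32 s, if anything falls off the work surface, if the arm or the gripper's body presses on something with over 40 N, if the wrist force passes 120 N, or if a joint passes its speed limit or range.

### The arm

A 6-joint arm with a two-finger parallel gripper is mounted at the origin on the work surface. World frame = base frame: x ahead of the robot, y to its left, z up, the work surface at z = 0. Lengths are in m, angles in rad, forces in N, time in s.
With the tool pointing down it reaches from about 0.275 to 0.75 m from the base axis. Payload 10.2 kg.
Tool frame: the origin (TCP) lies midway between the tips of the shut fingers; the grasp point (between the pads) lies 19 mm behind it; z points along the fingers, y is the line along which they close (so a half turn about z gives the same grasp; the last joint's range is limited). The gripper opens to 85 mm and grips with 20 to 120 N. Pads are 22 mm wide; open, the fingers measure 114 mm over their backs; the gripper's body (76 mm by 85 mm) begins 54 mm behind the grasp point. The pads swing forward as they close: fully open they stand 13 mm farther back than shut.
Start: joints at [-1.528, 0.313, 1.498, -0, 1.331, -0.223], TCP at [0.138, -0.507, 0.231] pointing down, gripper open.
Joint ranges: [-2.94, 2.94], [-0.97, 2.17], [0.19, 2.56], [-1.23, 4.37], [0.02, 3.11], [-2.88, 2.88]. Speed limits (rad/s): [2.39, 2.39, 3.01, 3.14, 3.14, 3.14].

### API

Orientations are given as a unit quaternion [w, x, y, z].
In Python, from workcell import env gives the robot as it stands. The module is installed in compiled form; this text tells all that it offers.
- The arm moves only by the tool servo_tool, never from a script. Its argument "steps" is one flat list of numbers, 7 for each row, row after row: the opening, from -1 (shut) to 1 (fully open), then the shift along the world's x, y, z in mm, then the turn, a rotation vector about the world's x, y, z in rad. A call has exactly 8 rows; each row is the pose to reach, as a shift and turn from the pose commanded when the call began; what a row does not reach only later rows make up. A row lasts 1/10 s, in which the tool goes at most 50 mm and 8.59 degrees, less where a joint would pass 70% of its speed; a pose out of reach is approached as far as the arm can. A call with a gripper value outside its range is refused whole. The fingers move at their own pace and stop on an object; "grip_force" is the grip in N (left out, the last holds). Time passes only in rows, so rows that repeat a pose let the fingers close, or fill a call up. It gives the time, the measured TCP pose, the force, the opening and the grip force at its end, in the units of the state.
- env.read_state(): the state, without advancing time (a new reading comes with each control period).
- env.camera(name): name is "side" or "top" or "wrist"; returns a dict with "img" (420x560x3 uint8, blue, green, red), "range_z" (420x560 float32, m along the optical axis (not along the pixel's ray), 0 where there is no reading), "intrinsics" (3x3 intrinsics, pixels), "rvec" (rotation vector, rad) and "tvec" (3), from world to camera coordinates, as OpenCV has them; the wrist camera has in their place "hand_eye" (4x4, takes a point from camera to tool coordinates, whose origin is the TCP and whose axes are the flange's). Camera axes: x right, y down, z forward; pixel columns grow to the right and rows downward; lengths in m; the calibration is good to about 2 mm. A picture is of the moment at which its call begins: read the wrist's pose just before it.
- env.close_job(): hands the job in; it is judged then, once.
The state is a dict: "t": time; "joint_pos": joint angles; "joint_velocities": joint speeds; "tau": joint torques, N m; "position": TCP position; "tcp_rot": TCP orientation; "ft_force": force on the tool from outside, world axes, zero at the start; "moment": the same for the moment, N m; "finger_gap": finger opening in m; "finger_force": force on a finger pad.
Only numpy, scipy, OpenCV 4.12 (cv2) and the standard library are available. Lean on these libraries where they do the work, as an engineer would, in place of code of your own. Each camera call takes 0.05 s, during which the arm holds its last target. There are 200 camera calls.

## Working session

There is one attempt and no reset: what is moved stays moved. The work goes in short steps, Python scripts to look and compute and a tool call to move; the robot and the scene stay as the last step left them, time stands still between calls to the robot, and variables do not carry over. Pictures are saved under pics/ and viewed, at most 10 in all, crops included, and the job is handed in when it is done.

Besides the shell and the picture viewer there is one more tool, called as name(argument=value, ...) on one line, values as JSON. servo_tool: Moves the arm, as the interface text tells. Its arguments: {"type":"object","properties":{"steps":{"type":"array","items":{"type":"number"}},"grip_force":{"type":"number"}},"required":["steps"]}

```bash
mkdir -p pics; cat > h.py <<'E'
import numpy as np,cv2
from workcell import env
def pts(c,T=None):
    K=np.array(c["intrinsics"]);z=c["range_z"];v,u=np.indices(z.shape)
    P=np.stack([(u-K[0,2])/K[0,0]*z,(v-K[1,2])/K[1,1]*z,z],-1)
    R=cv2.Rodrigues(np.array(c["rvec"],float))[0]
    W=(P-np.array(c["tvec"]).ravel())@R
    W[z==0]=np.nan
    return W
E
python3 - <<'E'
from h import *
s=env.read_state();print(s["t"],s["position"],s["tcp_rot"],s["finger_gap"])
for n in("top","side"):
    c=env.camera(n);cv2.imwrite(f"pics/{n}.png",c["img"]);W=pts(c);np.save(f"{n}.npy",W)
E
```

```text
0.0 [ 0.13788002 -0.50629802  0.23072762] [-6.65524147e-04  9.91180042e-01  1.32520486e-01  4.62893789e-05] 0.08496252148058349
```

View pics/top.png

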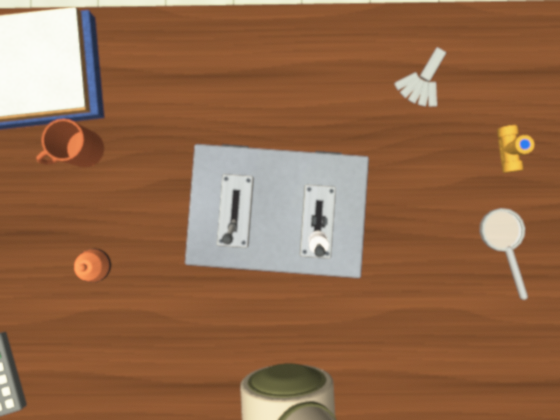

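View pics/side.png

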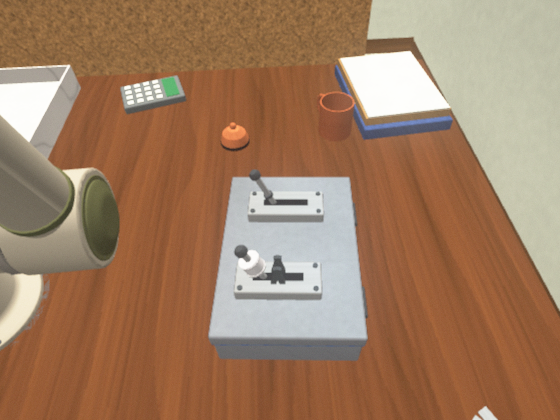

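The top view shows the collared lever's gate centred near (319,221), with its collar at (319,244) and the teeth at (319,220). The plain gate is near (235,211). The side view shows the collar at (253,263), the cap at (241,251) and the teeth at (279,268).

```bash
python3 - <<'E'
from h import *
W=np.load("top.npy");S=np.load("side.npy")
for nm,(a,b,c,d) in dict(lock=(295,345,178,265),plain=(210,260,168,255)).items():
    P=W[c:d,a:b].reshape(-1,3);print(nm,"zmax",np.nanmax(P[:,2]),"lid",np.nanmedian(P[:,2]))
    g=P[(P[:,2]>.105)&(P[:,2]<.118)]
    (cx,cy),sz,ang=cv2.minAreaRect((g[:,:2]*1000).astype(np.float32));print(len(g),cx,cy,sz,ang)
    h=P[P[:,2]>.14];print("high",len(h),np.nanmean(h,0))
for uv in [(319,244),(319,250),(319,220),(235,190),(303,254),(333,188)]:print("top",uv,W[uv[1],uv[0]])
for uv in [(253,263),(241,251),(279,268),(255,175)]:print("side",uv,S[uv[1],uv[0]])
# side gate rect lock
P=S[255:305,228:328].reshape(-1,3);g=P[(P[:,2]>.106)&(P[:,2]<.117)];print(cv2.minAreaRect((g[:,:2]*1000).astype(np.float32)))
E
```

```text
lock zmax 0.18734085650927695 lid 0.11043742690755141
1779 532.6232299804688 -46.765106201171875 (56.14616394042969, 129.7115020751953) 85.26609802246094
high 435 [ 0.50015657 -0.04307693  0.16230903]
plain zmax 0.18933040712297727 lid 0.11004900917998597
2039 552.9255981445312 102.08006286621094 (56.59080505371094, 129.9510040283203) 85.46052551269531
high 150 [0.50871909 0.10498568 0.17513834]
top (319, 244) [ 0.49447253 -0.04321249  0.1652711 ]
top (319, 250) [ 0.48585815 -0.04126499  0.18422973]
top (319, 220) [ 0.53466023 -0.0487533   0.11321465]
top (235, 190) [0.5895763  0.10111614 0.11446207]
top (303, 254) [ 0.47426904 -0.01964593  0.11215646]
top (333, 188) [ 0.59174549 -0.07445124  0.11328689]
side (253, 263) [ 0.49985508 -0.05346644  0.16007199]
side (241, 251) [ 0.48552884 -0.04825528  0.18312159]
side (279, 268) [ 0.53559545 -0.05700449  0.14873808]
side (255, 175) [0.50609346 0.09778389 0.18338674]
((533.2774047851562, -48.434600830078125), (57.25685119628906, 130.2217559814453), 85.38249206542969)
```

```bash
cat >> h.py <<'E'
from scipy.spatial.transform import Rotation as Ro
C=np.array([.533,-.0472,.060]);YAW=-.082
ux=np.array([np.cos(YAW),np.sin(YAW),0]);uy=np.array([-np.sin(YAW),np.cos(YAW),0]);uz=np.array([0,0,1.])
def pose(th,r,lat=0,tilt=None):
    tilt=th if tilt is None else tilt
    p=C+r*(np.sin(th)*ux+np.cos(th)*uz)+lat*uy
    R=Ro.from_rotvec(tilt*uy)*Ro.from_matrix(np.c_[ux,-uy,-uz])
    return p,R
def state():
    s=env.read_state();q=np.array(s["tcp_rot"]);return s,np.array(s["position"]),Ro.from_quat(q[[1,2,3,0]])
def go(*targets):
    s,p0,R0=state()
    for t in targets:
        p,R=pose(*t);print(t,np.round((p-p0)*1000,1),np.round((R*R0.inv()).as_rotvec(),3))
E
python3 -c "
from h import *
go((-.41,.185))"
```

```text
(-0.41, 0.185) [321.6 465.2  -1.1] [ 0.037 -0.41  -0.343]
```

servo_tool(steps=[1,27,39,10,0,-0.03,-0.03,1,54,78,20,0.01,-0.07,-0.06,1,80,116,20,0.01,-0.1,-0.09,1,107,155,20,0.01,-0.14,-0.11,1,134,194,20,0.015,-0.17,-0.14,1,161,233,20,0.02,-0.2,-0.17,1,188,271,20,0.02,-0.24,-0.2,1,214,310,20,0.02,-0.27,-0.23], grip_force=30)

```text
t: 0.9
position: [0.3524, -0.1949, 0.2512]
tcp_rot: [0.008, 0.991, 0.016, 0.135]
ft_force: [0.5, -0.5, -0.3]
finger_gap: 0.0852
finger_force: 0.0
```

```bash
python3 -c "
from h import *
go((-.41,.185))"
```

```text
(-0.41, 0.185) [107.1 153.7 -21.5] [ 0.016 -0.139 -0.11 ]
```

servo_tool(steps=[1,18,26,0,0,-0.02,-0.02,1,36,51,0,0.005,-0.05,-0.04,1,54,77,0,0.008,-0.07,-0.055,1,72,103,0,0.01,-0.09,-0.075,1,90,130,-10,0.015,-0.12,-0.095,1,107,154,-21,0.016,-0.139,-0.11,1,107,154,-21,0.016,-0.139,-0.11,1,107,154,-21,0.016,-0.139,-0.11])

```text
t: 1.7
position: [0.4587, -0.0423, 0.2301]
tcp_rot: [0.008, 0.979, -0.038, 0.202]
ft_force: [0.4, 0.1, 0.9]
finger_gap: 0.0852
finger_force: 0.0
```

```bash
python3 - <<'E'
from h import *
go((-.41,.185),(-.41,.075))
s,p,R=state()
c=env.camera("wrist");cv2.imwrite("pics/w1.png",c["img"])
K=np.array(c["intrinsics"]);z=c["range_z"];v,u=np.indices(z.shape)
P=np.stack([(u-K[0,2])/K[0,0]*z,(v-K[1,2])/K[1,1]*z,z],-1)
H=np.array(c["hand_eye"]);W=(P@H[:3,:3].T+H[:3,3])@R.as_matrix().T+p
W[z==0]=np.nan;np.save("w1.npy",W)
d=W-C;X,Y,Z=d@ux*1e3,d@uy*1e3,d@uz*1e3
m=(Z>70)&(Z<140)&(abs(Y)<30)&(X<-15)&(X>-90)
print("collar/cap pts",m.sum(),"Ymin/max",np.percentile(Y[m],[1,5,50,95,99]),"X",np.percentile(X[m],[1,99]),"Zmax",Z[m].max())
g=(Z>46)&(Z<58)&(abs(Y)<60)&(abs(X)<110);print("gate",cv2.minAreaRect(np.c_[X[g],Y[g]].astype(np.float32)))
E
```

```text
(-0.41, 0.185) [ 0.8  1.1 -0.4] [ 0.001 -0.003 -0.004]
(-0.41, 0.075) [  44.5   -2.5 -101.3] [ 0.001 -0.003 -0.004]
collar/cap pts 1537 Ymin/max [-14.14983645 -12.2954063    0.22323426  13.24795307  15.08809385] X [-56.21527735 -17.23642344] Zmax 127.0448569386868
gate ((0.9310226440429688, 0.7384567260742188), (55.91651916503906, 129.21742248535156), 89.67758178710938)
```

View pics/w1.png

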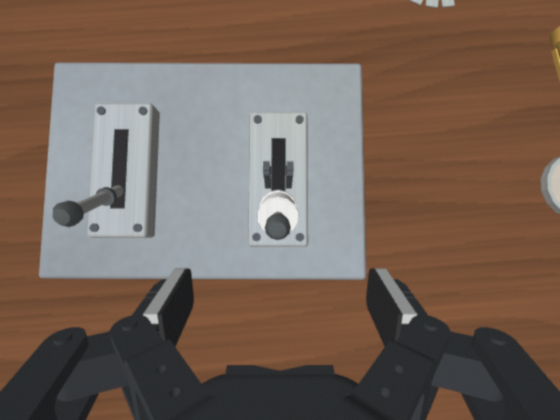

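The wrist view shows the collar at (277,213) and the cap at (277,226), midway between the fingers. The gate pose agrees to 1 mm, so I'll descend along the lever.

servo_tool(steps=[1,9,0,-18,0,0,0,1,18,0,-40,0,0,0,1,27,-1,-61,0,0,0,1,35,-2,-80,0,0,0,1,41,-2,-93,0,0,0,1,44.5,-2,-101,0,0,0,1,44.5,-2,-101,0,0,0,1,44.5,-2,-101,0,0,0])

```text
t: 2.55
position: [0.5035, -0.0451, 0.13]
tcp_rot: [0.009, 0.978, -0.039, 0.203]
ft_force: [-0.1, -0.7, 0.6]
finger_gap: 0.0855
finger_force: 0.0
```

```bash
python3 - <<'E'
from h import *
s,p,R=state();print(p-C,(p-C)@uy)
go((-.41,.075))
c=env.camera("side");cv2.imwrite("pics/s2.png",cv2.resize(c["img"][130:340,150:400],None,fx=2.5,fy=2.5,interpolation=2))
E
```

```text
[-0.02953749  0.00208313  0.06995624] -0.0003432284061975205
(-0.41, 0.075) [-0.3  0.4 -1.2] [ 0.001 -0.001 -0.001]
```

View pics/s2.png

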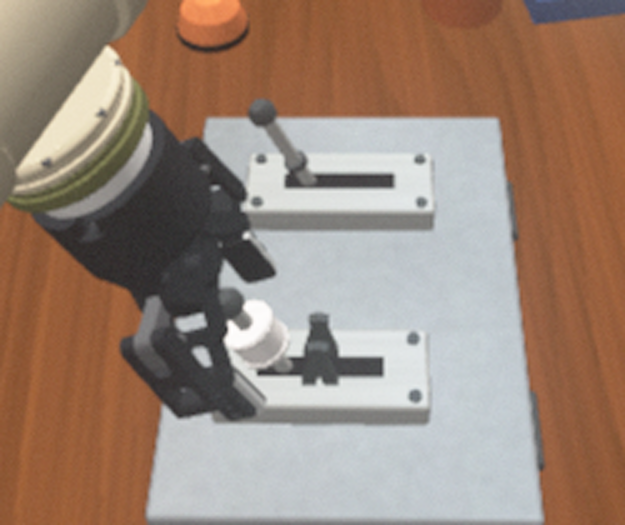

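The view shows the collar at (258,332) between the open pads, clear of the plain lever and the teeth. I'll close the gripper.

servo_tool(steps=[-1,0,0,0,0,0,0,-1,0,0,0,0,0,0,-1,0,0,0,0,0,0,-1,0,0,0,0,0,0,-1,0,0,0,0,0,0,-1,0,0,0,0,0,0,-1,0,0,0,0,0,0,-1,0,0,0,0,0,0], grip_force=40)

```text
t: 3.4
position: [0.5034, -0.0444, 0.1296]
tcp_rot: [0.008, 0.978, -0.039, 0.202]
ft_force: [-3.7, 1.7, 5.0]
finger_gap: 0.029
finger_force: 39.0
```

```bash
python3 - <<'E'
from h import *
s=env.read_state();print(s["ft_force"],s["moment"],s["finger_gap"],s["finger_force"])
go((-.41,.076),(-.41,.084),(-.41,.091))
E
```

```text
[-3.72673177  1.73576263  4.97277077] [0.37101737 0.31024061 0.09631183] 0.028964591665391608 39.02534365653992
(-0.41, 0.076) [-0.6 -0.4  0.1] [ 0.001 -0.002 -0.002]
(-0.41, 0.084) [-3.8 -0.1  7.5] [ 0.001 -0.002 -0.002]
(-0.41, 0.091) [-6.5  0.1 13.9] [ 0.001 -0.002 -0.002]
```

servo_tool(steps=[-1,-1,0,2,0,0,0,-1,-2,0,5,0,0,0,-1,-3,0,8,0,0,0,-1,-4,0,10,0,0,0,-1,-5,0,12,0,0,0,-1,-6,0,14,0,0,0,-1,-6,0,14,0,0,0,-1,-6,0,14,0,0,0])

```text
t: 4.2
position: [0.4971, -0.044, 0.1432]
tcp_rot: [0.008, 0.979, -0.039, 0.202]
ft_force: [3.0, 8.0, -3.0]
finger_gap: 0.0287
finger_force: 39.7
```

```bash
python3 - <<'E'
from h import *
s=env.read_state();print(s["ft_force"],s["moment"],s["finger_gap"],s["finger_force"])
c=env.camera("side");cv2.imwrite("pics/s3.png",cv2.resize(c["img"][190:310,190:330],None,fx=4,fy=4,interpolation=2))
for th in (-.41,-.3,-.2,-.1,0,.1,.2,.3,.38,.45): go((th,.091))
E
```

```text
[ 2.99968871  7.9923792  -2.98402493] [ 1.13636722 -0.11279806  0.46638693] 0.028749486316236576 39.73357915878296
(-0.41, 0.091) [-0.3 -0.3  0.3] [-0.    -0.003 -0.002]
(-0.3, 0.091) [ 9.1 -1.   3.8] [ 0.008  0.107 -0.002]
(-0.2, 0.091) [17.8 -1.8  6. ] [ 0.017  0.207 -0.002]
(-0.1, 0.091) [26.8 -2.5  7.4] [ 0.025  0.306 -0.002]
(0, 0.091) [35.9 -3.2  7.8] [ 0.033  0.406 -0.002]
(0.1, 0.091) [44.9 -4.   7.4] [ 0.041  0.506 -0.002]
(0.2, 0.091) [53.9 -4.7  6. ] [ 0.049  0.605 -0.002]
(0.3, 0.091) [62.7 -5.4  3.8] [ 0.057  0.705 -0.002]
(0.38, 0.091) [69.5 -6.   1.3] [ 0.063  0.785 -0.002]
(0.45, 0.091) [75.3 -6.5 -1.2] [ 0.069  0.854 -0.002]
```

View pics/s3.png

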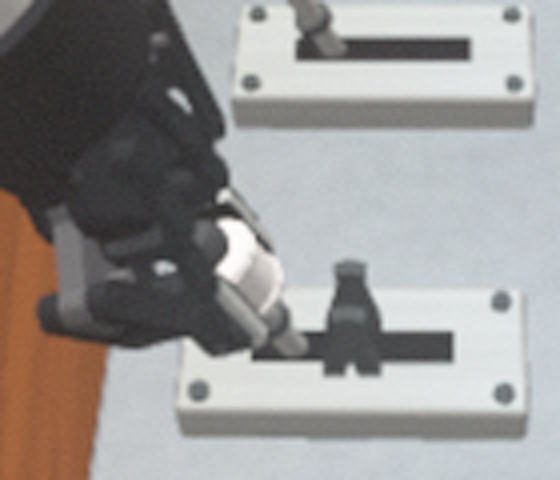

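The crop shows the collar at (252,262) held up between the pads, with bare rod visible below it at (285,325). Next I'll push it along the arc.

servo_tool(steps=[-1,3,0.4,2,0.003,0.04,0,-1,9,-0.3,4,0.008,0.107,0,-1,13,-0.6,5,0.012,0.157,0,-1,18,-1,6,0.017,0.207,0,-1,22,-1.4,7,0.02,0.257,0,-1,27,-1.8,7.4,0.025,0.306,0,-1,31,-2.1,7.7,0.029,0.356,0,-1,36,-2.5,7.8,0.033,0.406,0])

```text
t: 5.05
position: [0.5331, -0.0468, 0.1508]
tcp_rot: [-0.0, 0.999, -0.04, -0.001]
ft_force: [-0.6, 3.7, -4.1]
finger_gap: 0.0291
finger_force: 40.2
```

```bash
python3 - <<'E'
from h import *
s,p,R=state();print(s["ft_force"],s["moment"],s["finger_gap"],s["finger_force"],np.round(s["joint_pos"],2))
for th in (0,.1,.2,.3,.38,.45): go((th,.091))
E
```

```text
[-0.56852484  3.74320208 -4.05994422] [0.54170263 0.03465127 0.03353578] 0.029131403891676254 40.159061551094055 [-0.31  0.41  1.58 -0.    1.15  1.34]
(0, 0.091) [-0.1 -0.4  0.2] [-0.    -0.003 -0.002]
(0.1, 0.091) [ 9.  -1.1 -0.3] [ 0.008  0.097 -0.002]
(0.2, 0.091) [17.9 -1.8 -1.6] [ 0.016  0.197 -0.002]
(0.3, 0.091) [26.7 -2.6 -3.9] [ 0.024  0.296 -0.002]
(0.38, 0.091) [33.5 -3.1 -6.3] [ 0.03   0.376 -0.002]
(0.45, 0.091) [39.3 -3.6 -8.9] [ 0.036  0.446 -0.002]
```

servo_tool(steps=[-1,4.5,0,0,0.004,0.05,0,-1,9,-0.6,-0.3,0.008,0.1,0,-1,13.5,-1,-0.9,0.012,0.15,0,-1,18,-1.3,-1.6,0.016,0.2,0,-1,22.5,-1.7,-2.6,0.02,0.25,0,-1,27,-2.1,-3.9,0.024,0.3,0,-1,31,-2.4,-5.3,0.028,0.35,0,-1,36,-2.8,-7.3,0.033,0.41,0])

```text
t: 5.85
position: [0.5692, -0.0498, 0.1436]
tcp_rot: [-0.008, 0.978, -0.039, -0.205]
ft_force: [-1.6, 2.1, -4.0]
finger_gap: 0.0288
finger_force: 40.2
```

```bash
python3 - <<'E'
from h import *
s,p,R=state();print(s["ft_force"],s["moment"],s["finger_gap"],s["finger_force"],np.round(s["joint_pos"],2))
for a in ((.41,.091),(.42,.076),(.42,.13),(.42,.185)): go(a)
E
```

```text
[-1.64426427  2.12090398 -3.99228883] [ 0.29597662 -0.24987545 -0.14848547] 0.02878222832078838 40.18692076206207 [-0.26  0.73  1.12 -0.07  1.69  1.4 ]
(0.41, 0.091) [-0.1 -0.4 -0.1] [-0.    -0.004 -0.002]
(0.42, 0.076) [ -5.4   0.1 -14.2] [ 0.     0.006 -0.002]
(0.42, 0.13) [16.6 -1.7 35.1] [ 0.     0.006 -0.002]
(0.42, 0.185) [38.9 -3.6 85.3] [ 0.     0.006 -0.002]
```

servo_tool(steps=[-1,-2,0,-4,0,0,0,-1,-3,0,-8,0,0,0,-1,-4.5,0,-12,0,0,0,-1,-4.5,0,-12,0,0,0,1,-4.5,0,-12,0,0,0,1,-4.5,0,-12,0,0,0,1,-4.5,0,-12,0,0,0,1,-4.5,0,-12,0,0,0])

```text
t: 6.65
position: [0.5649, -0.0502, 0.1321]
tcp_rot: [-0.008, 0.978, -0.039, -0.203]
ft_force: [-0.6, 0.6, -0.1]
finger_gap: 0.0839
finger_force: 0.0
```

servo_tool(steps=[1,0,0,0,0,0,0,1,0,0,0,0,0,0,1,6,-0.5,13,0,0,0,1,12,-1,27,0,0,0,1,20,-1.5,45,0,0,0,1,28,-2.5,63,0,0,0,1,37,-3,83,0,0,0,1,46,-4,103,0,0,0])

```text
t: 7.45
position: [0.6111, -0.0539, 0.2356]
tcp_rot: [-0.008, 0.978, -0.039, -0.204]
ft_force: [0.2, -0.2, -1.4]
finger_gap: 0.0854
finger_force: 0.0
```

```bash
python3 - <<'E'
from h import *
s,p,R=state();print(s["t"],p,s["ft_force"],s["finger_gap"])
c=env.camera("side");cv2.imwrite("pics/s4.png",cv2.resize(c["img"][130:340,180:400],None,fx=2.5,fy=2.5,interpolation=2))
W=pts(c);d=W-C;X,Y,Z=d@ux*1e3,d@uy*1e3,d@uz*1e3
m=(Z>60)&(Z<128)&(abs(Y)<25)&(X>15)&(X<75);print(m.sum(),np.percentile(X[m],[2,50,98]),np.percentile(Z[m],[2,50,98]))
E
```

```text
7.45 [ 0.61111256 -0.05386286  0.23559813] [ 0.22836449 -0.19857789 -1.38056696] 0.08537102852533343
638 [21.63444348 41.33367773 58.72750463] [ 73.64373051  96.76112587 122.95399804]
```

View pics/s4.png

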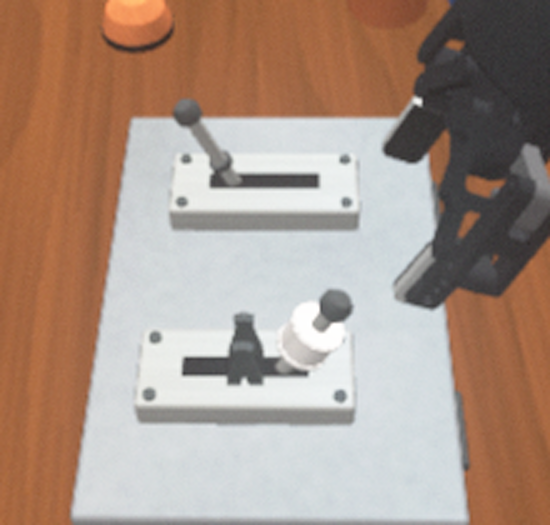

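The view shows the lever leaning away, with its cap at (335,305). The collar is back down at (312,337), the plain lever hasn't moved, and the gripper is clear.

```bash
python3 -c "
from h import *
print(env.close_job())"
```

```text
the job is handed in; nothing more can be done
None
```

The job is handed in with no verdict returned: the collared lever leans away at about 0.41 rad, its collar is back down, the plain lever is where it was, and the gripper is clear, all by 7.5 s.

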